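# Snap the cap onto the open shaker and lift it by the cap

## Task

One of the three seasoning shakers in the beech block has just been refilled and still stands open: fetch its loose black cap from the counter, press it straight down onto the white neck until it clicks over the bead, and keep pressing firmly for a moment after the click so that its rim sits fully home on the shoulder all round. Then prove that it has caught: lift the shaker by its cap alone out of the block, upright, and finish while holding it still, its foot a few centimetres clear of the block. Leave the two capped shakers and the other things on the counter where they are.

Things in the scene. Friction and masses are not known exactly. Their poses are not given: they have to be found in the camera images.
- block: beech block 80 x 205 x 34 mm, fixed to the counter, with three round places 56 mm wide and 26 mm deep in a row along its own y axis, 66 mm apart (the middle one at the block's centre). Origin: centre of its underside; the row runs roughly away from the robot (yaw of the block 1.3 to 1.8 rad). Only across the row (along its x) is there room for fingers
- shaker_1: seasoning shaker: steel cylinder 54 mm across with a cream and red band, 72 mm tall to its flat shoulder, loose. One of three standing in the block: two wear a black cap like the loose one (98 mm tall in all), the third is open and shows a white neck. Which one stands in which place differs from time to time. Origin: centre of the foot (8 mm above the counter in the block), z up
- shaker_2: seasoning shaker: steel cylinder 54 mm across with a cream and red band, 72 mm tall to its flat shoulder, loose. One of three standing in the block: two wear a black cap like the loose one (98 mm tall in all), the third is open and shows a white neck. Which one stands in which place differs from time to time. Origin: centre of the foot (8 mm above the counter in the block), z up
- shaker_3: seasoning shaker: steel cylinder 54 mm across with a cream and red band, 72 mm tall to its flat shoulder, loose. One of three standing in the block: two wear a black cap like the loose one (98 mm tall in all), the third is open and shows a white neck. Which one stands in which place differs from time to time. Origin: centre of the foot (8 mm above the counter in the block), z up
- shaker_1_top (a point): centre of the highest point of shaker 1: 98 mm above its foot if it wears a cap, 91 mm if it is open (top of the white sifter neck; the neck is 31 mm across, its bead 37 mm across at 81 mm above the foot, from there it tapers to 25 mm at the top)
- shaker_2_top (a point): centre of the highest point of shaker 2: 98 mm above its foot if it wears a cap, 91 mm if it is open (top of the white sifter neck; the neck is 31 mm across, its bead 37 mm across at 81 mm above the foot, from there it tapers to 25 mm at the top)
- shaker_3_top (a point): centre of the highest point of shaker 3: 98 mm above its foot if it wears a cap, 91 mm if it is open (top of the white sifter neck; the neck is 31 mm across, its bead 37 mm across at 81 mm above the foot, from there it tapers to 25 mm at the top)
- cap: the loose black snap cap, 49 mm across, 25 mm tall, ribbed, with a dark red disc on top, standing mouth down on the counter to the right of the block, 75 g. Skirt 3 mm thick, inside 43 mm wide and 20.5 mm deep, with eight sprung tongues. Origin: centre of its rim (open underside), z up. When home, its rim lies on the shoulder, 72 mm above the shaker's foot
- cap_top (a point): centre of the cap's top, 25 mm above its rim. Pressing on: the tongues meet the bead about 8 mm above home, the push rises to 8 to 12 N some 5 mm above home, then it clicks, the force drops, and the rim lands on the shoulder; press on with 10 to 20 N. The taper guides a cap up to 3 mm off centre. Clicked, it takes some 20 N to pull off and carries the shaker (150 to 280 g)
- paprika_tin: red paprika tin, 54 mm across, 85 mm tall, standing in front of the scale, left of the block; a bystander. Origin: centre of its foot
- flour_scoop: steel scoop, 52 x 185 x 51 mm, lying in front of the scale, left of the tin; a bystander. Origin: centre of its underside, y along it
- chalk_pen_1: white chalk pen with a black cap, 17 x 141 mm, lying to the right of the cap; a bystander. Origin: on its underside near the middle
Not all that is in view belongs to the job. What is shaped like the cap but yellow is not meant. What is shaped like the shaker_2 but purple is not meant.

How it is judged:
On the way:
1. with the open shaker still standing in the block, its cap is home (rim within 2 mm of the shoulder, level and centred) and is being pressed down with more than 6 N for 0.3 s (z of cap in the frame of shaker_2 between 0.07 and 0.0738 m and angle between the z axis of cap and the z axis of shaker_2, either way round below 0.08 rad and x of cap in the frame of shaker_2 between -0.0025 and 0.0025 m and y of cap in the frame of shaker_2 between -0.0025 and 0.0025 m and contact force between cap and shaker_2 above 6 N and height (world z) of shaker_2 below 0.016 m), for 0.3 s.
At the end, for the whole second after the job is handed in: The shaker that stood open hangs by its cap in the fingers, foot 55 mm or more above the counter, upright within 15 degrees, still, touching only the cap; the cap is home: rim within 1.8 mm of the shoulder, centred within 2.5 mm, level within 4.5 degrees (z of cap in the frame of shaker_2 between 0.07 and 0.0738 m and angle between the z axis of cap and the z axis of shaker_2, either way round below 0.08 rad and x of cap in the frame of shaker_2 between -0.0025 and 0.0025 m and y of cap in the frame of shaker_2 between -0.0025 and 0.0025 m and height (world z) of shaker_2 above 0.055 m and angle between shaker_2's own z axis and vertical below 0.26 rad and angle between cap's own z axis and vertical below 0.3 rad and contact force between the fingers and cap above 1 N and contact force between each of the arm, the fingers and shaker_2 below 0.3 N and contact force between each of block, shaker_1, shaker_3, paprika_tin, flour_scoop and shaker_2 below 0.1 N and linear speed of shaker_2 below 0.03 m/s); the arm keeps its last pose, push and grip.
It fails at once if a capped shaker is shifted by more than 20 mm or tipped (distance of any of shaker_1, shaker_3 from where it was at the start of the episode above 0.02 m or angle between any of shaker_1, shaker_3's own z axis and vertical above 0.3 rad).
It fails at once if the tin, the scoop or the chalk pen is shifted by more than 25 mm (distance of any of paprika_tin, flour_scoop, chalk_pen_1 from where it was at the start of the episode above 0.025 m).
It also fails if it takes over 38 s, if anything falls off the work surface, if the arm or the gripper's body presses on something with over 40 N, if the wrist force passes 120 N, or if a joint passes its speed limit or range.

## Robot

A 6-joint arm with a two-finger parallel gripper is mounted at the origin on a cart in front of the work surface, level with it; the furniture and walls round the work are solid. World frame = base frame: x ahead of the robot, y to its left, z up, the work surface at z = 0. Lengths are in m, angles in rad, forces in N, time in s.
With the tool pointing down it reaches from about 0.425 to 0.95 m from the base axis. Payload 3.5 kg.
Tool frame: the origin (TCP) lies midway between the tips of the shut fingers; the grasp point (between the pads) lies 19 mm behind it; z points along the fingers, y is the line along which they close (so a half turn about z gives the same grasp; the last joint's range is limited). The gripper opens to 85 mm and grips with 20 to 120 N. Pads are 22 mm wide; open, the fingers measure 114 mm over their backs; the gripper's body (76 mm by 85 mm) begins 54 mm behind the grasp point. The pads swing forward as they close: fully open they stand 13 mm farther back than shut.
Start: joints at [-1.465, 0.286, 1.577, -0, 1.279, -0.15], TCP at [0.171, -0.653, 0.231] pointing down, gripper open.
Joint ranges: [-2.77, 2.77], [-0.9, 2.22], [0.21, 2.48], [-1.53, 4.67], [0.24, 2.81], [-2.84, 2.84]. Speed limits (rad/s): [2.79, 2.79, 3.14, 3.14, 3.14, 3.14].

## Interface

Orientations are given as a unit quaternion [x, y, z, w].
In Python, from plant import ctrl gives the robot as it stands.
- The arm moves only by the tool send_rows, never from a script. Its argument "series" is a list that holds one entry, the list of rows, each a list of 7 numbers: the shift along the tool's x, y, z in cm, then the turn, a rotation vector about the tool's x, y, z in rad, then the opening, from -1 (shut) to 1 (fully open). In form: [[[x, y, z, rx, ry, rz, jaw], ...]]. A call has 1 to 10 rows; each row shifts and turns the commanded pose from where the row before left it, along the tool's axes as they then stand; what a row does not reach is not made up. A row lasts 1/8 s, in which the tool goes at most 62.5 mm and 10.7 degrees, less where a joint would pass 70% of its speed; a pose out of reach is approached as far as the arm can. A call is refused whole if a number of a shift passes 6.25 or a number of a turn 0.188, either way. A call with a gripper value outside its range is refused whole. The fingers move at their own pace and stop on an object; "force" is the grip in N (left out, the last holds). Time passes only in rows, so rows that do not move let the fingers close. It gives the time, the measured TCP pose, the force, the opening and the grip force at its end, in the units of the state.
- ctrl.get_state(): the state, without advancing time (a new reading comes with each control period).
- ctrl.read_camera(name): name is "scene" or "top" or "wrist"; returns a dict with "img" (384x512x3 uint8, red, green, blue), "fx", "fy", "cx", "cy" (pixels), "R" (3x3) and "t" (3): a world point X has camera coordinates R X + t; the wrist camera has in their place "hand_eye" (4x4, takes a point from camera to tool coordinates, whose origin is the TCP and whose axes are the flange's). Camera axes: x right, y down, z forward; pixel columns grow to the right and rows downward; lengths in m; the calibration is good to about 2 mm. The wrist camera is an equidistant fisheye: a pixel r from the principal point sees the ray r / f radians off the axis. A picture is of the moment at which its call begins: read the wrist's pose just before it. There is no depth.
- ctrl.sign_off(): hands the job in; it is judged then, once.
The state is a dict: "time": time; "qpos": joint angles; "dq": joint speeds; "joint_efforts": joint torques, N m; "eef_pos": TCP position; "tcp_rot": TCP orientation; "contact_force": force on the tool from outside, world axes, zero at the start; "wrist_torque": the same for the moment, N m; "opening": opening from 0.0 (shut) to 1.0 (fully open); "finger_force": force on a finger pad.
Only numpy, scipy, OpenCV 4.12 (cv2) and the standard library are available. Lean on these libraries where they do the work, as an engineer would, in place of code of your own. Each camera call takes 0.05 s, during which the arm holds its last target. There are 200 camera calls.

## Working session

There is one attempt and no reset: what is moved stays moved. The work goes in short steps, Python scripts to look and compute and a tool call to move; the robot and the scene stay as the last step left them, time stands still between calls to the robot, and variables do not carry over. Pictures are saved under pics/ and viewed, at most 10 in all, crops included, and the job is handed in when it is done.

Besides the shell and the picture viewer there is one more tool, called by a JSON object that holds its "api" and its "payload", one argument or row to a line. send_rows: Moves the arm, as the interface text tells. Its arguments: {"type":"object","properties":{"series":{"type":"array"},"force":{"type":"number"}},"required":["series"]}

```bash
ls; mkdir -p pics; python3 - <<'E'
from plant import ctrl
import cv2,numpy as np
ims=[]
for n in("scene","top"):
    c=ctrl.read_camera(n);ims.append(c["img"]);print(n,c["fx"],c["fy"],c["cx"],c["cy"],np.round(c["R"],3).tolist(),np.round(c["t"],3))
    np.savez(""+n+".npz",**c)
    cv2.imwrite(f"pics/{n}0.png",cv2.resize(c["img"][:,:,::-1],(800,600),interpolation=cv2.INTER_CUBIC))
s=ctrl.get_state();print(s)
E
```

```text
pics
scene 499.633152517845 499.633152517845 250.34718829101956 189.3760368036589 [[-0.676, -0.737, 0.0], [-0.312, 0.286, -0.906], [0.668, -0.613, -0.423]] [0.228 0.307 1.149]
top 440.50089886573954 440.50089886573954 255.97970881071896 191.37159802175287 [[-0.028, -1.0, 0.004], [-0.985, 0.027, -0.168], [0.168, -0.009, -0.986]] [-0.173  0.551  1.277]
{'time': 0.1, 'qpos': array([-1.46500048e+00,  2.87103083e-01,  1.57804659e+00, -1.05550323e-05,
        1.27858920e+00, -1.49979015e-01]), 'dq': array([ 0.00064007, -0.0015381 , -0.00311403,  0.00048261,  0.00078164,
       -0.00121399]), 'joint_efforts': array([ 9.62791019e-04, -4.07293940e+01, -2.93697560e+01, -1.36570561e-04,
        3.40673898e-03, -1.81033062e-05]), 'eef_pos': array([ 0.17074773, -0.65242887,  0.2300595 ]), 'tcp_rot': array([ 9.91832776e-01,  1.27540551e-01,  1.86538327e-05, -1.07295967e-03]), 'contact_force': array([-0.13223413,  0.74642143, -0.59038787]), 'wrist_torque': array([-0.02738028,  0.0575502 ,  0.03445756]), 'finger_force': 0.0, 'opening': 0.999768624140681}
```

View pics/scene0.png

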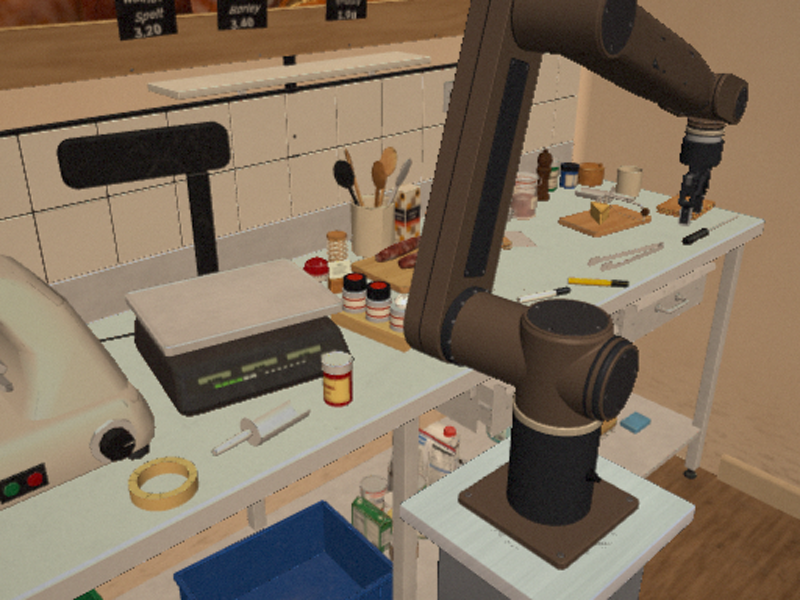

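View pics/top0.png

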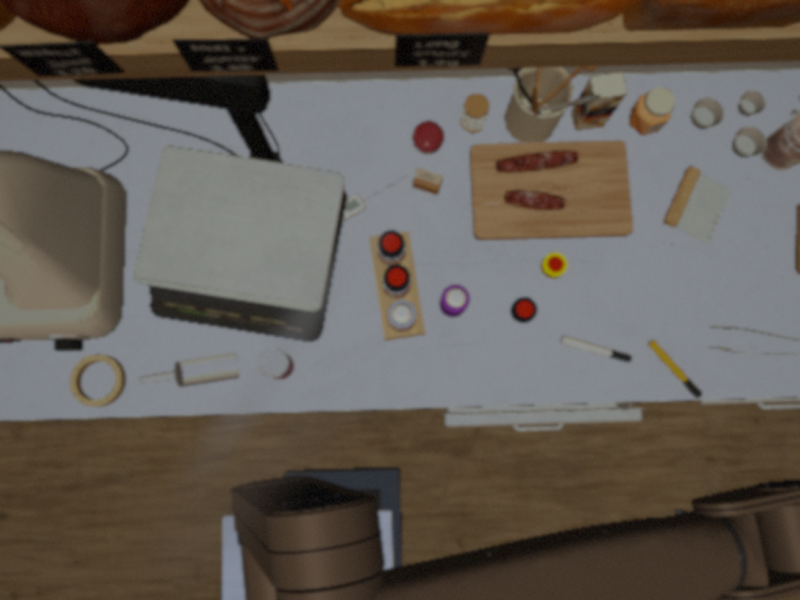

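The top view shows the open shaker (white neck) at about (401,312), at the near end of the row. The capped shakers are at (391,243) and (397,277), and the loose cap is at (524,309). The purple decoy is at (455,299) and the yellow one at (555,264).

```bash
cat > h.py <<'E'
import numpy as np,cv2
def ray(c,u,v,z):
    d=c["R"].T@np.array([(u-c["cx"])/c["fx"],(v-c["cy"])/c["fy"],1.]);o=-c["R"].T@c["t"]
    return o+d*(z-o[2])/d[2]
def blobs(m,amin=15):
    n,l,s,ce=cv2.connectedComponentsWithStats(m.astype(np.uint8))
    return [(ce[i],s[i]) for i in range(1,n) if s[i][4]>=amin]
E
python3 - <<'E'
from h import *
c=dict(np.load("top.npz"));im=c["img"]
h=cv2.cvtColor(im,cv2.COLOR_RGB2HSV)
red=((h[...,0]<8)|(h[...,0]>172))&(h[...,1]>170)&(h[...,2]>70)
for ce,s in blobs(red):
    if 230<ce[0]<370 and 140<ce[1]<220: print("red",ce,s[2:],"z106",ray(c,*ce,.106).round(4),"z25",ray(c,*ce,.025).round(4))
dark=(im.max(2)<60)
for ce,s in blobs(dark,40):
    if 230<ce[0]<370 and 140<ce[1]<220: print("dark",ce,s)
# open neck: crop view, block wood mask
cr=im[135:225,225:355];cv2.imwrite("pics/crop.png",cv2.resize(cr[:,:,::-1],(780,540),interpolation=cv2.INTER_CUBIC))
w=(h[...,0]>8)&(h[...,0]<25)&(h[...,1]>70)
for ce,s in blobs(w,100):
    if 230<ce[0]<300 and 140<ce[1]<220: print("wood",ce,s)
E
```

```text
red [250.37272727 155.11818182] [ 12  12 110] z106 [ 0.6428 -0.1743  0.106 ] z25 [ 0.6636 -0.1742  0.025 ]
red [355.14705882 168.47058824] [ 7  6 34] z106 [ 0.5947 -0.4767  0.106 ] z25 [ 0.6123 -0.4962  0.025 ]
red [253.43089431 176.78861789] [ 12  13 123] z106 [ 0.5782 -0.1815  0.106 ] z25 [ 0.5948 -0.1818  0.025 ]
red [335.44247788 197.38053097] [ 12  12 113] z106 [ 0.5116 -0.4146  0.106 ] z25 [ 0.5238 -0.4301  0.025 ]
dark [250.85416667 160.9375    ] [244 155  14  10  48]
wood [253.76710526 184.53684211] [238 149  33  68 760]
```

View pics/crop.png

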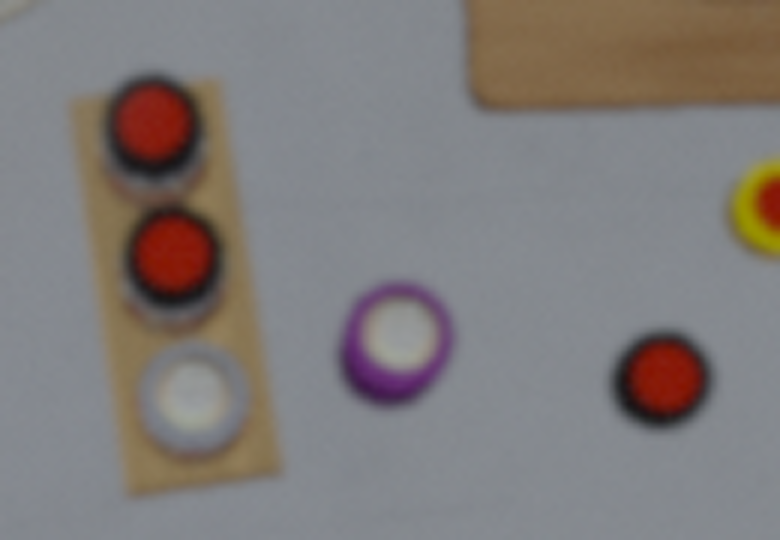

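{"api": "send_rows", "payload": {
  "series": [
    [[4.97,-1.57,0.5,0,0,0,1],[4.97,-1.57,1,0,0,0,1],[4.97,-1.57,1,0,0,0,1],[4.97,-1.57,1,0,0,0,1],[4.97,-1.57,1,0,0,0,1],[4.97,-1.57,1,0,0,0,1],[4.97,-1.57,1,0,0,0,1],[4.97,-1.57,1.5,0,0,0,1],[0,0,0,0,0,0.146,1],[0,0,0,0,0,0,1]]
  ]
}}

```text
time: 1.35
eef_pos: [0.5239, -0.43, 0.1503]
tcp_rot: [0.998, 0.056, -0.001, -0.001]
contact_force: [0.3, -0.8, 0.4]
opening: 1.001
finger_force: 0.0
```

```bash
python3 - <<'E'
from h import *
from plant import ctrl
c=dict(np.load("top.npz"))
print("neck",ray(c,225+193/6,135+393/6,.099),"purple",ray(c,291.7,190.8,.09),"penend",ray(c,360,217,.015))
s=ctrl.get_state();w=ctrl.read_camera("wrist")
print(s["eef_pos"],s["tcp_rot"],s["contact_force"],s["time"]);print({k:(v if k!="img" else 0) for k,v in w.items()})
cv2.imwrite("pics/w1.png",w["img"][:,:,::-1])
E
```

```text
neck [ 0.50986208 -0.19030839  0.099     ] purple [ 0.53690076 -0.29159661  0.09      ] penend [ 0.4627556  -0.50341747  0.015     ]
[ 0.52389606 -0.4299898   0.15030998] [ 9.98412632e-01  5.63160953e-02 -5.82599968e-04 -6.11060632e-04] [ 0.34121855 -0.84359523  0.4032817 ] 1.35
{'img': 0, 'fx': 297.3186396354542, 'fy': 297.3186396354542, 'cx': 258.3790972412758, 'cy': 192.09262555487638, 'hand_eye': array([[-2.54323943e-04, -9.47265047e-01, -3.20451036e-01,
         8.22855217e-02],
       [ 9.99999578e-01,  4.19133687e-05, -9.17540817e-04,
        -5.23015679e-05],
       [ 8.82585528e-04, -3.20451134e-01,  9.47264637e-01,
        -1.42101508e-01],
       [ 0.00000000e+00,  0.00000000e+00,  0.00000000e+00,
         1.00000000e+00]])}
```

View pics/w1.png

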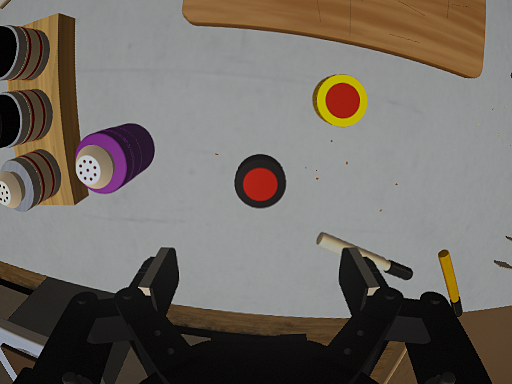

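The wrist view shows the cap's red disc at (260,184), between the fingers in y, with the open shaker at (8,190).

```bash
cat >> h.py <<'E'
from scipy.spatial.transform import Rotation as Ro
def wray(w,s,u,v,z):
    x,y=u-w["cx"],v-w["cy"];r=np.hypot(x,y);th=r/w["fx"]
    d=np.array([x/r*np.sin(th),y/r*np.sin(th),np.cos(th)])
    H=w["hand_eye"];R=Ro.from_quat(s["tcp_rot"]).as_matrix()
    o=R@H[:3,3]+s["eef_pos"];d=R@H[:3,:3]@d
    return o+d*(z-o[2])/d[2]
def redmask(im):
    h=cv2.cvtColor(im,cv2.COLOR_RGB2HSV)
    return ((h[...,0]<8)|(h[...,0]>172))&(h[...,1]>170)&(h[...,2]>70)
E
python3 - <<'E'
from h import *
from plant import ctrl
s=ctrl.get_state();w=ctrl.read_camera("wrist")
for ce,b in blobs(redmask(w["img"]),60):
    if 200<ce[0]<310 and 150<ce[1]<230: print(ce,b,wray(w,s,*ce,.025),"tool",Ro.from_quat(s["tcp_rot"]).inv().apply(wray(w,s,*ce,.025)-s["eef_pos"]))
E
```

```text
[259.02807775 183.3812095 ] [242 167  35  34 926] [ 0.52381723 -0.43085496  0.025     ] tool [0.00032212 0.00030153 0.12579592]
```

{"api": "send_rows", "payload": {
  "series": [
    [[0.03,0.03,3,0,0,0,1],[0,0,3,0,0,0,1],[0,0,3,0,0,0,1],[0,0,3,0,0,0,1],[0,0,2,0,0,0,1],[0,0,1,0,0,0,1],[0,0,0,0,0,0,0],[0,0,0,0,0,0,-1],[0,0,0,0,0,0,-1],[0,0,0,0,0,0,-1]]
  ],
  "force": 80
}}

```text
time: 2.7
eef_pos: [0.5252, -0.4323, 0.0035]
tcp_rot: [0.998, 0.055, 0.001, 0.001]
contact_force: [-0.0, -0.0, 6.5]
opening: 0.547
finger_force: 82.6
```

{"api": "send_rows", "payload": {
  "series": [
    [[0,0,0,0,0,0,-1],[0,0,0,0,0,0,-1],[0,0,0,0,0,0,-1]]
  ]
}}

```text
time: 3.08
eef_pos: [0.5252, -0.4323, 0.0035]
tcp_rot: [0.998, 0.055, 0.001, 0.001]
contact_force: [-0.4, -1.0, 6.1]
opening: 0.548
finger_force: 82.6
```

{"api": "send_rows", "payload": {
  "series": [
    [[0,0,-1,0,0,0,-1],[0,0,-3,0,0,0,-1],[0,0,-4,0,0,0,-1],[0,0,-4,0,0,0,-1],[0,0,-4,0,0,0,-1],[0,0,-4,0,0,0,-1],[0,0,0,0,0,0,-1],[0,0,0,0,0,0,-1]]
  ]
}}

```text
time: 4.08
eef_pos: [0.5234, -0.4304, 0.1998]
tcp_rot: [0.998, 0.055, -0.001, -0.001]
contact_force: [0.4, -0.1, -0.1]
opening: 0.546
finger_force: 82.2
```

```bash
python3 - <<'E'
from h import *
from plant import ctrl
s=ctrl.get_state();w=ctrl.read_camera("wrist")
print(s["eef_pos"],s["tcp_rot"],s["contact_force"])
a=cv2.resize(w["img"][150:342,100:420],(800,480),interpolation=cv2.INTER_CUBIC)
cv2.imwrite("pics/w2.png",a[:,:,::-1])
for ce,b in blobs(redmask(w["img"]),60):
    print(ce,b)
E
```

```text
[ 0.52338116 -0.4304285   0.19984599] [ 9.98491683e-01  5.48890632e-02 -7.94930159e-04 -9.58374343e-04] [ 0.36808527 -0.0919383  -0.07622455]
[16.76162791 53.51356589] [  7  38  21  32 516]
[329.01644245  98.26457399] [315  84  29  30 669]
[ 20.10861423 116.6423221 ] [ 10 101  21  32 534]
[258.35891341 272.60780985] [ 225  245   68   56 2945]
```

View pics/w2.png

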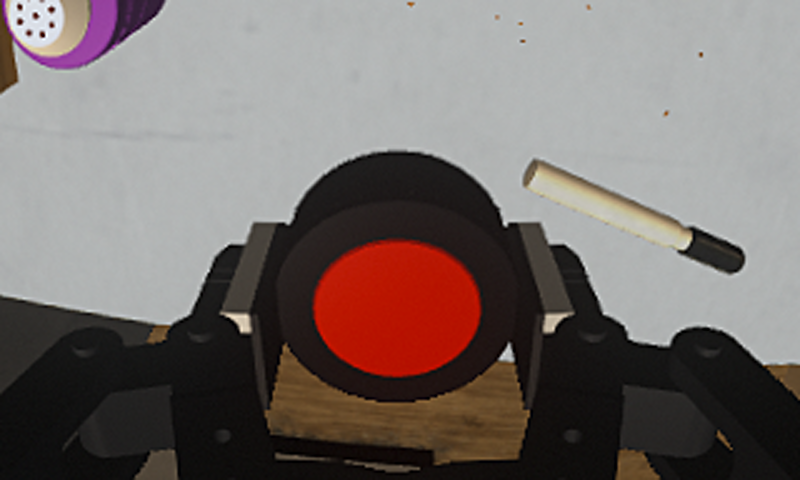

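The cap is held level, with its disc at full-resolution (258.4,272.6). The fingertips' lower front corners are near (214,240) and (303,240).

```bash
python3 - <<'E'
from h import *
from plant import ctrl
s=ctrl.get_state();w=ctrl.read_camera("wrist")
T=dict(eef_pos=np.zeros(3),tcp_rot=[0,0,0,1])
for z in(-.025,-.0215,-.018):
    print(z,[wray(w,T,*p,z).round(4) for p in((258.4,272.6),(225.3,272.6),(292.7,272.6),(258.4,245.5),(258.4,300.5))])
def py(u,v,y):
    a=wray(w,T,u,v,1e-9);b=wray(w,T,u,v,.05);k=(y-a[1])/(b[1]-a[1]);return a+k*(b-a)
for p,y in(((214,240),-.0245),((203,239.5),-.030),((303.5,240),.0245)): print(py(*p,y).round(4))
# front bottom rim of cap: view (397,150)->
print("rim front",wray(w,T,259,210.5,.0035).round(4),"top rim back",wray(w,T,259,310.5,-.0215).round(4),"top rim front",wray(w,T,259,230.5,-.0215).round(4))
# disc true diameter from top cam earlier
E
```

```text
-0.025 [array([ 0.0027, -0.0002, -0.025 ]), array([ 0.0025, -0.0158, -0.025 ]), array([ 0.0025,  0.0161, -0.025 ]), array([ 0.0174, -0.0002, -0.025 ]), array([-0.0145, -0.0002, -0.025 ])]
-0.0215 [array([ 0.0003, -0.0002, -0.0215]), array([ 0.0001, -0.0163, -0.0215]), array([ 0.0001,  0.0165, -0.0215]), array([ 0.0155, -0.0002, -0.0215]), array([-0.0174, -0.0002, -0.0215])]
-0.018 [array([-0.0021, -0.0002, -0.018 ]), array([-0.0023, -0.0168, -0.018 ]), array([-0.0023,  0.017 , -0.018 ]), array([ 0.0135, -0.0002, -0.018 ]), array([-0.0203, -0.0002, -0.018 ])]
[ 0.0061 -0.0245  0.0012]
[ 0.0079 -0.03   -0.0018]
[0.0061 0.0245 0.0011]
rim front [0.0228 0.0001 0.0035] top rim back [-0.0244  0.0001 -0.0215] top rim front [ 0.0232  0.0001 -0.0215]
```

{"api": "send_rows", "payload": {
  "series": [
    [[-0.86,-4.12,0,0,0,0,-1],[-0.86,-4.12,0,0,0,0,-1],[-0.86,-4.12,0,0,0,0,-1],[-0.86,-4.12,0,0,0,0,-1],[-0.86,-4.12,0,0,0,0,-1],[-0.86,-4.12,0,0,0,0,-1],[0,0,0,0,0,0,-1],[0,0,0,0,0,0,-1]]
  ]
}}

```text
time: 5.18
eef_pos: [0.4455, -0.1913, 0.2005]
tcp_rot: [0.998, 0.055, -0.0, -0.0]
contact_force: [0.5, -0.1, -0.0]
opening: 0.547
finger_force: 82.3
```

```bash
python3 - <<'E'
from h import *
from plant import ctrl
s=ctrl.get_state();w=ctrl.read_camera("wrist")
print(s["eef_pos"],s["tcp_rot"])
cv2.imwrite("pics/w3.png",cv2.resize(w["img"][:,:,::-1],(800,600),interpolation=cv2.INTER_CUBIC))
for ce,b in blobs(redmask(w["img"]),60): print(ce,b,wray(w,s,*ce,.106).round(4))
E
```

```text
[ 0.44551554 -0.19126178  0.20052707] [ 9.98487211e-01  5.49819619e-02 -4.88843114e-04 -1.87371417e-04]
[265.73192771  32.59563253] [ 245   13   43   40 1328] [ 0.578  -0.1821  0.106 ]
[499.49097473  80.53790614] [492  69  16  24 277] [ 0.5901 -0.4156  0.106 ]
[ 80.91780822 177.87671233] [ 69 171  22  15  73] [ 0.4433 -0.0232  0.106 ]
[258.34684228 272.69233367] [ 225  245   68   56 2961] [ 0.3671 -0.1995  0.106 ]
```

View pics/w3.png

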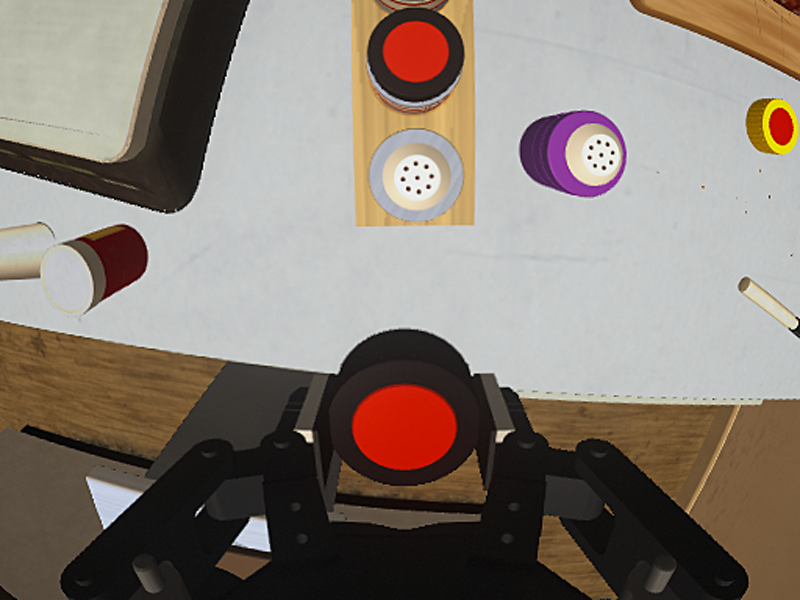

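The view shows the neck's sifter plate centred at (417,178), full-resolution (266.9,113.9), with its holes symmetric about it.

```bash
python3 - <<'E'
from h import *
from plant import ctrl
s=ctrl.get_state();w=ctrl.read_camera("wrist")
im=w["img"];x0,y0=245,92
cr=im[y0:y0+46,x0:x0+46]
wh=(cr.min(2)>215)
wh=cv2.morphologyEx(wh.astype(np.uint8),cv2.MORPH_CLOSE,np.ones((5,5)))
for ce,b in blobs(wh,60): p=ce+[x0,y0];print("white",p,b,wray(w,s,*p,.099).round(4))
dk=cr.max(2)<130
for ce,b in blobs(dk,2):print("hole",ce+[x0,y0],b[4])
# shoulder outline
R=Ro.from_quat(s["tcp_rot"])
n=wray(w,s,266.9,113.9,.099);print("eye",n,"tool",R.inv().apply(n-s["eef_pos"]))
for q in((368,177),(465,175),(418,222)): print("shoulder edge",wray(w,s,q[0]*.64,q[1]*.64,.08).round(4))
E
```

```text
white [265.52180451 113.70676692] [  6   8  30  29 665] [ 0.5129 -0.1899  0.099 ]
hole [264.5 104.5] 4
hole [258.5 108. ] 6
hole [271.5 106.5] 4
hole [265.5 113.5] 4
hole [274.8 112.4] 5
hole [256.5 114.5] 4
hole [272.8 119.4] 5
hole [260.  120.5] 6
hole [266.5 122.5] 4
eye [ 0.51286138 -0.19101137  0.099     ] tool [0.06686446 0.00665297 0.10176213]
shoulder edge [ 0.5094 -0.1642  0.08  ]
shoulder edge [ 0.5167 -0.2183  0.08  ]
shoulder edge [ 0.4867 -0.1951  0.08  ]
```

{"api": "send_rows", "payload": {
  "series": [
    [[3.4,0.3,0,0,0,0,-1],[3.41,0.3,0,0,0,0,-1],[0,0,3,0,0,0,-1],[0,0,3,0,0,0,-1],[0,0,2,0,0,0,-1],[0,0,1,0,0,0,-1],[0,0,0.5,0,0,0,-1],[0,0,0,0,0,0,-1],[0,0,0,0,0,0,-1]]
  ],
  "force": 100
}}

```text
time: 6.4
eef_pos: [0.5146, -0.19, 0.1073]
tcp_rot: [0.998, 0.055, 0.001, 0.001]
contact_force: [0.1, -0.0, -0.8]
opening: 0.542
finger_force: 102.5
```

```bash
python3 - <<'E'
from h import *
from plant import ctrl
s=ctrl.get_state();w=ctrl.read_camera("wrist")
print(s["eef_pos"],s["tcp_rot"],s["contact_force"],s["finger_force"])
T=dict(eef_pos=np.zeros(3),tcp_rot=[0,0,0,1])
for ce,b in blobs(redmask(w["img"]),60): print(ce,b)
cv2.imwrite("pics/w4.png",cv2.resize(w["img"][100:340,130:390,::-1],(650,600),interpolation=cv2.INTER_CUBIC))
E
```

```text
[ 0.51461912 -0.19004286  0.107346  ] [9.98494395e-01 5.48457796e-02 7.74544024e-04 5.33219760e-04] [ 0.08169659 -0.00400597 -0.8448459 ] 102.49486042186618
[254.61568849  13.27426637] [ 221    0   69   32 1772]
[256.65495926 131.47316662] [ 223   99   68   67 3559]
[255.74712644 187.29885057] [226 183  64  16  87]
[258.37182526 272.44564849] [ 225  245   68   56 2953]
```

View pics/w4.png

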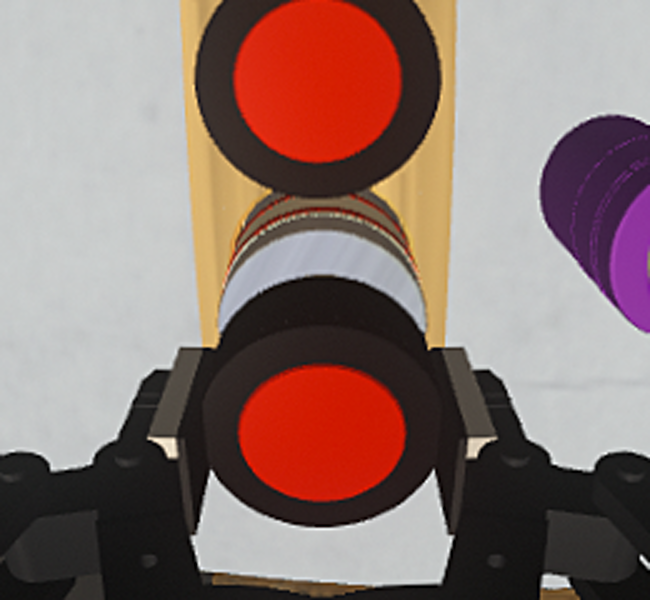

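The cap hangs centred over the open shaker: shoulder centre at about column 323, cap at about 322. Next I press down.

{"api": "send_rows", "payload": {
  "series": [
    [[-0.06,0,0.3,0,0,0,-1],[0,0,0.3,0,0,0,-1],[0,0,0.3,0,0,0,-1],[0,0,0.3,0,0,0,-1],[0,0,0,0,0,0,-1]]
  ]
}}

```text
time: 7.08
eef_pos: [0.5132, -0.1896, 0.0939]
tcp_rot: [0.998, 0.055, -0.0, -0.0]
contact_force: [0.0, -0.9, 0.2]
opening: 0.538
finger_force: 102.5
```

{"api": "send_rows", "payload": {
  "series": [
    [[0,0,0.2,0,0,0,-1],[0,0,0.2,0,0,0,-1],[0,0,0,0,0,0,-1]]
  ]
}}

```text
time: 7.45
eef_pos: [0.514, -0.1901, 0.091]
tcp_rot: [0.998, 0.055, 0.001, 0.001]
contact_force: [0.6, -1.1, 1.4]
opening: 0.54
finger_force: 102.8
```

{"api": "send_rows", "payload": {
  "series": [
    [[0,0,0.2,0,0,0,-1],[0,0,0.2,0,0,0,-1],[0,0,0,0,0,0,-1]]
  ]
}}

```text
time: 7.82
eef_pos: [0.5137, -0.19, 0.0867]
tcp_rot: [0.998, 0.055, 0.0, 0.0]
contact_force: [-0.3, -1.2, -0.4]
opening: 0.539
finger_force: 102.7
```

{"api": "send_rows", "payload": {
  "series": [
    [[0,0,0.2,0,0,0,-1],[0,0,0.2,0,0,0,-1],[0,0,0,0,0,0,-1]]
  ]
}}

```text
time: 8.2
eef_pos: [0.5136, -0.1899, 0.0836]
tcp_rot: [0.998, 0.055, -0.0, 0.0]
contact_force: [-3.5, 0.9, 8.1]
opening: 0.543
finger_force: 103.6
```

{"api": "send_rows", "payload": {
  "series": [
    [[0,0,0.2,0,0,0,-1],[0,0,0.2,0,0,0,-1],[0,0,0,0,0,0,-1]]
  ]
}}

```text
time: 8.57
eef_pos: [0.5146, -0.1901, 0.0837]
tcp_rot: [0.998, 0.055, -0.0, -0.0]
contact_force: [-8.8, 4.4, 25.7]
opening: 0.538
finger_force: 105.3
```

{"api": "send_rows", "payload": {
  "series": [
    [[0,0,-0.1,0,0,0,-1],[0,0,0,0,0,0,-1],[0,0,0,0,0,0,-1],[0,0,0,0,0,0,-1],[0,0,0,0,0,0,-1],[0,0,0,0,0,0,-1]]
  ]
}}

```text
time: 9.32
eef_pos: [0.5143, -0.1901, 0.0837]
tcp_rot: [0.998, 0.055, -0.0, 0.0]
contact_force: [-6.9, 3.1, 21.2]
opening: 0.542
finger_force: 104.8
```

```bash
python3 - <<'E'
from h import *
from plant import ctrl
s=ctrl.get_state();w=ctrl.read_camera("wrist")
print(s["eef_pos"],s["tcp_rot"],s["contact_force"],s["wrist_torque"])
for ce,b in blobs(redmask(w["img"]),60): print(ce,b)
cv2.imwrite("pics/w5.png",cv2.resize(w["img"][100:340,130:390,::-1],(650,600),interpolation=cv2.INTER_CUBIC))
E
```

```text
[ 0.51429545 -0.19007395  0.08368263] [ 9.98486122e-01  5.50041941e-02 -5.31257905e-05  2.44751283e-05] [-6.89493866  3.05505077 21.2284834 ] [ 0.68724191  1.26940258 -0.02928725]
[253.90144928   7.60483092] [ 218    0   73   20 1035]
[256.46448524 137.54509178] [ 217   98   80   80 5012]
[256.84090909 199.56818182] [219 194  78  22 132]
[258.3405042  272.53310924] [ 225  245   68   56 2975]
```

View pics/w5.png

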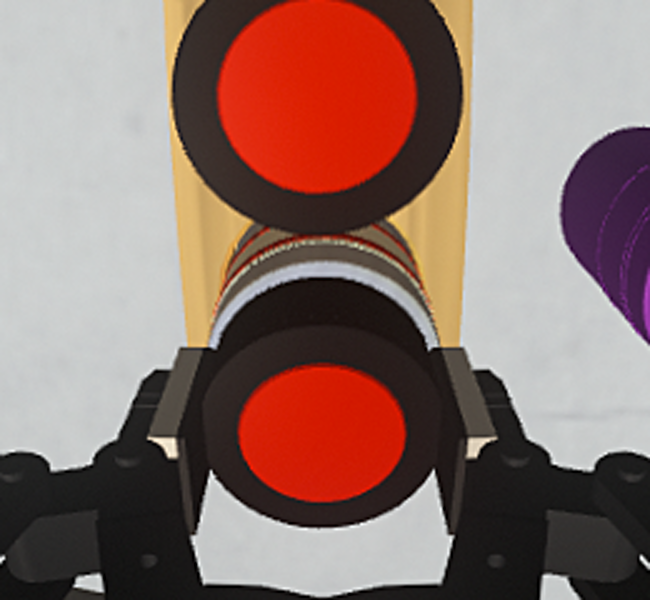

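The rim now sits on the shoulder with an even thin ring visible, and the cap has not slipped in the fingers. Now I lift.

{"api": "send_rows", "payload": {
  "series": [
    [[0,0,-0.5,0,0,0,-1],[0,0,-0.5,0,0,0,-1],[0,0,-0.5,0,0,0,-1],[0,0,-0.5,0,0,0,-1],[0,0,-0.8,0,0,0,-1],[0,0,-1,0,0,0,-1],[0,0,-1,0,0,0,-1],[0,0,-1,0,0,0,-1],[0,0,-1,0,0,0,-1],[0,0,-1,0,0,0,-1]]
  ]
}}

```text
time: 10.62
eef_pos: [0.5134, -0.1897, 0.1581]
tcp_rot: [0.998, 0.055, 0.0, 0.0]
contact_force: [0.2, -0.5, -3.1]
opening: 0.54
finger_force: 102.7
```

{"api": "send_rows", "payload": {
  "series": [
    [[0,0,-0.8,0,0,0,-1],[0,0,-0.3,0,0,0,-1],[0,0,0,0,0,0,-1],[0,0,0,0,0,0,-1],[0,0,0,0,0,0,-1],[0,0,0,0,0,0,-1],[0,0,0,0,0,0,-1],[0,0,0,0,0,0,-1]]
  ]
}}

```text
time: 11.62
eef_pos: [0.5134, -0.1897, 0.1683]
tcp_rot: [0.998, 0.055, -0.0, -0.0]
contact_force: [-1.2, -0.4, -1.7]
opening: 0.542
finger_force: 102.7
```

```bash
python3 - <<'E'
from h import *
from plant import ctrl
s=ctrl.get_state();w=ctrl.read_camera("wrist");c=ctrl.read_camera("scene")
print(s["eef_pos"],s["contact_force"],s["dq"].round(4))
for ce,b in blobs(redmask(w["img"]),60): print(ce,b)
a=cv2.resize(w["img"][100:340,130:390,::-1],(400,370));b=cv2.resize(c["img"][140:250,190:300,::-1],(400,370),interpolation=cv2.INTER_CUBIC)
cv2.imwrite("pics/w6.png",np.hstack([a,b]))
E
```

```text
[ 0.51339492 -0.18966602  0.16828734] [-1.17810174 -0.41546738 -1.66111877] [ 0.0011  0.0009 -0.0004 -0.0006 -0.0004 -0.0011]
[494.1636953   17.30145867] [473   0  39  43 617]
[256.42059839  25.81012658] [ 232    4   49   45 1738]
[257.88950583 119.12437535] [ 234   96   49   47 1801]
[506.73991031 133.19282511] [501 121  11  25 223]
[254.51162791 189.5       ] [223 184  64  22  86]
[266.07 198.2 ] [235 193  64  22 100]
[ 75.37984496 234.79069767] [ 63 222  23  28 129]
[258.3679946  272.47366644] [ 225  245   68   56 2962]
```

View pics/w6.png

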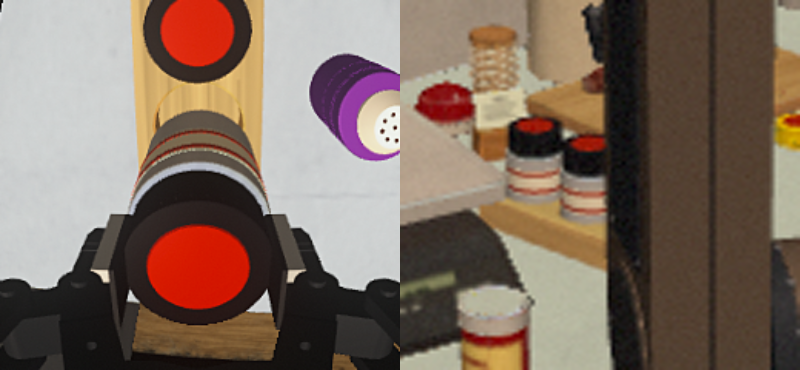

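The shaker hangs from its cap with its place in the block empty, and the shoulder ring is still thin. The two capped shakers still stand in their places.

```bash
python3 -c "
from plant import ctrl
print(ctrl.sign_off())"
```

```text
the job is handed in; nothing more can be done
None
```

I pressed the cap home on the open shaker with about 20 N, held it there, then lifted the shaker by its cap. I handed in with it hanging still, its foot about 9 cm above the counter; the sign-off returned no verdict.

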